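# Share out the stacked lunch boxes

## Robot

A 6-joint arm with a two-finger parallel gripper is mounted at the origin on the work surface. World frame = base frame: x ahead of the robot, y to its left, z up, the work surface at z = 0. Lengths are in m, angles in degrees, forces in N, time in s.
With the tool pointing down it reaches from about 0.275 to 0.75 m from the base axis. Payload 10.2 kg.
Tool frame: the origin (TCP) lies at the very end of the fingers, on their centre line; the grasp point (between the pads) lies 19 mm behind it (manip.hold_point_z is the distance from the TCP to the grasp point, in m); z points along the fingers, y is the line along which they close (so a half turn about z gives the same grasp; the last joint's range is limited). The gripper opens to 88 mm and grips with 3 to 60 N. Pads are 18 mm wide; open, the fingers measure 123 mm over their backs; the gripper's body (75 mm by 187 mm) begins 45 mm behind the grasp point.
Start: joints at [50.569, 17.928, 85.812, -0, 76.261, -12.8], TCP at [0.235, 0.469, 0.239] pointing down, gripper open.
Joint ranges: [-168.41, 168.41], [-55.51, 124.54], [10.69, 146.95], [-70.63, 250.63], [1, 178], [-165.06, 165.06]. Speed limits (degrees/s): [136.94, 136.94, 172.46, 180, 180, 180].

## Interface

Orientations are given as a 3x3 rotation matrix whose columns are the frame's x, y, z axes.
In Python, from station import manip, eyes gives the robot as it stands.
- The arm moves only by the shell command python3 -m crank 'ROWS' [FORCE]. ROWS is JSON, a list of rows, each a list of 3 entries, a list of its own where there are three numbers: the closure, from -1 (fully open) to 1 (shut), then the shift along the tool's x, y, z normalised to -1 to 1, where 1 is 0.5 m, then the turn, a rotation vector about the tool's x, y, z normalised to -1 to 1, where 1 is 0.5 rad. A call has 1 to 12 rows; each row is the pose to reach, as a shift and turn from the pose commanded when the call began, along the tool's axes at that moment; what a row does not reach only later rows make up. A row lasts 1/12 s, in which the tool goes at most 41.7 mm and 7.16 degrees, less where a joint would pass 70% of its speed; a pose out of reach is approached as far as the arm can. A call with a number of a shift or a turn outside -1 to 1 is refused whole. A call with a gripper value outside its range is refused whole. The fingers move at their own pace and stop on an object; FORCE is the grip in N (left out, the last holds). Time passes only in rows, so rows that repeat a pose let the fingers close. It gives the time, the measured TCP pose, the force, the opening and the grip force at its end, in the units of the state.
- manip.sense(): the state, without advancing time (a new reading comes with each control period).
- eyes.snapshot(name): name is "scene" or "top" or "wrist"; returns a dict with "color" (480x640x3 uint8, red, green, blue), "z_map" (480x640 float32, m along the optical axis (not along the pixel's ray), 0 where there is no reading), "vertical_fov" (degrees; the focal length in pixels is half the picture's height over the tangent of half this angle, whatever the lens; pixels are square), "cx", "cy" (the principal point, pixels), "dist_coeffs" ([k1, k2, p1, p2, k3] as OpenCV has them; the pictures are not rectified), "view" (4x4, takes a point from world to camera coordinates); the wrist camera has in their place "tool_from_camera" (4x4, takes a point from camera to tool coordinates, whose origin is the TCP and whose axes are the flange's). Camera axes: x right, y down, z forward; pixel columns grow to the right and rows downward; lengths in m; the calibration is good to about 2 mm. A picture is of the moment at which its call begins: read the wrist's pose just before it.
- manip.close_job(): hands the job in; it is judged then, once.
The state is a dict: "clock": time; "q": joint angles; "joint_velocities": joint speeds; "tau": joint torques, N m; "tcp_pos": TCP position; "eef_rot": TCP orientation; "wrist_force": force on the tool from outside, world axes, zero at the start; "ft_torque": the same for the moment, N m; "opening": opening from 0.0 (shut) to 1.0 (fully open); "grip_force": force on a finger pad.
Only numpy, scipy, OpenCV 4.12 (cv2) and the standard library are available. Lean on these libraries where they do the work, as an engineer would, in place of code of your own. Each camera call takes 0.05 s, during which the arm holds its last target. There are 200 camera calls.

## Task

Four lunch boxes are stacked on the kitchen counter. Take the stack apart from the top, one box at a time, and gently set each box down, lid up, flat inside the tray of its own lid colour, so that red, then yellow, then green, then blue are in place. Never tip a box over, and do not bump the mug or the spice jar out of their places.

Things in the scene. Friction and masses are not known exactly. Their poses are not given: they have to be found in the camera images.
- box_red: lidded lunch box, cream plastic with a flat red lid: 40 mm wide (its x axis, grip across it) x 56 mm long (its y axis) x 44 mm high, straight smooth sides, about 90 g; smallest, on top of the stack at the start. Origin: centre of its underside; z up. Loose; the stacked boxes just lie on one another, roughly centred, a little twisted
- box_yellow: lidded lunch box, cream plastic with a flat yellow lid: 50 mm wide (its x axis, grip across it) x 80 mm long (its y axis) x 44 mm high, straight smooth sides, about 130 g; second from the top at the start. Origin: centre of its underside; z up. Loose; the stacked boxes just lie on one another, roughly centred, a little twisted
- box_green: lidded lunch box, cream plastic with a flat green lid: 60 mm wide (its x axis, grip across it) x 104 mm long (its y axis) x 44 mm high, straight smooth sides, about 190 g; third from the top at the start. Origin: centre of its underside; z up. Loose; the stacked boxes just lie on one another, roughly centred, a little twisted
- box_blue: lidded lunch box, cream plastic with a flat blue lid: 70 mm wide (its x axis, grip across it) x 130 mm long (its y axis) x 44 mm high, straight smooth sides, about 260 g; largest, at the bottom, standing on the counter at the start. Origin: centre of its underside; z up. Loose; the stacked boxes just lie on one another, roughly centred, a little twisted
- tray_red: low red tray fixed to the counter, its outside 72 mm (its x axis) x 88 mm (its y axis); floor 4 mm thick, a 3 mm wide rim standing 12 mm above the counter; the inside is 66 x 82 mm, i.e. 13 mm of room on each side of the red box laid the same way round. Origin: centre of its underside, at counter height; z up
- tray_yellow: low yellow tray fixed to the counter, its outside 82 mm (its x axis) x 112 mm (its y axis); floor 4 mm thick, a 3 mm wide rim standing 12 mm above the counter; the inside is 76 x 106 mm, i.e. 13 mm of room on each side of the yellow box laid the same way round. Origin: centre of its underside, at counter height; z up
- tray_green: low green tray fixed to the counter, its outside 92 mm (its x axis) x 136 mm (its y axis); floor 4 mm thick, a 3 mm wide rim standing 12 mm above the counter; the inside is 86 x 130 mm, i.e. 13 mm of room on each side of the green box laid the same way round. Origin: centre of its underside, at counter height; z up
- tray_blue: low blue tray fixed to the counter, its outside 102 mm (its x axis) x 162 mm (its y axis); floor 4 mm thick, a 3 mm wide rim standing 12 mm above the counter; the inside is 96 x 156 mm, i.e. 13 mm of room on each side of the blue box laid the same way round. Origin: centre of its underside, at counter height; z up
- mug: white mug, 76 mm across and 85 mm high, with a handle at its +y side reaching about 30 mm beyond the wall; standing loose, a bystander. Origin: centre of its underside
- jar: small amber glass spice jar with a steel cap, 48 mm across, 75 mm high; standing loose near the mug, a bystander. Origin: centre of its underside
Things that resemble listed ones, but are neither listed nor needed, are in the scene too. Leave any purple look-alike of the box_yellow alone.

How it is judged:
By the outcome, as a careful person would: the job done as asked, in the order asked, and still so for the second after the job is handed in, with the robot touching nothing.
It also fails if it takes over 112 s, if anything falls off the work surface, if the arm or the gripper's body presses on something with over 40 N, if the wrist force passes 120 N, or if a joint passes its speed limit or range.

## Working session

There is one attempt and no reset: what is moved stays moved. The work goes in short steps, Python scripts to look and compute and a shell command to move; the robot and the scene stay as the last step left them, time stands still between calls to the robot, and variables do not carry over. Pictures are saved under pics/ and viewed, at most 14 in all, crops included, and the job is handed in when it is done.

```bash
ls; mkdir -p pics; cat > h.py <<'E'
import numpy as np, cv2
from station import manip, eyes
def cloud(name):
    st=manip.sense(); s=eyes.snapshot(name)
    c=s["color"]; z=s["z_map"]; h,w=z.shape
    f=h/2/np.tan(np.radians(s["vertical_fov"])/2)
    K=np.array([[f,0,s["cx"]],[0,f,s["cy"]],[0,0,1]])
    u,v=np.meshgrid(np.arange(w,dtype=np.float32),np.arange(h,dtype=np.float32))
    n=cv2.undistortPoints(np.stack([u,v],-1).reshape(-1,1,2),K,np.array(s["dist_coeffs"],float)).reshape(h,w,2)
    P=np.dstack([n[...,0]*z,n[...,1]*z,z,np.ones_like(z)])
    if "view" in s: T=np.linalg.inv(np.array(s["view"]))
    else:
        A=np.eye(4);A[:3,:3]=st["eef_rot"];A[:3,3]=st["tcp_pos"];T=A@np.array(s["tool_from_camera"])
    W=(P@T.T)[...,:3]; W[z<=0]=np.nan
    return c,W
def save(c,p): cv2.imwrite(p,c[...,::-1])
E
python3 - <<'E'
from h import *
for n in("top","scene"):
    c,W=cloud(n); save(c,f"pics/{n}0.png"); np.savez(f"{n}0.npz",c=c,W=W)
print(manip.sense()); print(manip.hold_point_z)
E
```

```text
pics
{'clock': 0.1, 'q': array([ 5.05699843e+01,  1.79566846e+01,  8.58484831e+01,  6.26378862e-04,
        7.62586011e+01, -1.28009395e+01]), 'joint_velocities': array([ 0.07026413, -0.09729302, -0.06924565, -0.03792927, -0.14012638,
       -0.00900956]), 'tau': array([ 1.85281795e-03, -4.02816796e+01, -2.52645475e+01,  6.95727300e-02,
        3.42117611e-02, -1.38201634e-05]), 'tcp_pos': array([0.2351964 , 0.46914191, 0.23822201]), 'eef_rot': array([[-8.93925637e-01,  4.48214730e-01, -7.15092601e-04],
       [ 4.48215227e-01,  8.93925267e-01, -8.52918727e-04],
       [ 2.56948607e-04, -1.08296131e-03, -9.99999381e-01]]), 'wrist_force': array([ 0.26648332,  0.21557768, -0.1068806 ]), 'ft_torque': array([-0.00720557, -0.01603249,  0.0194665 ]), 'grip_force': 0.0, 'opening': 0.9996261745083983}
0.0187
```

View pics/top0.png

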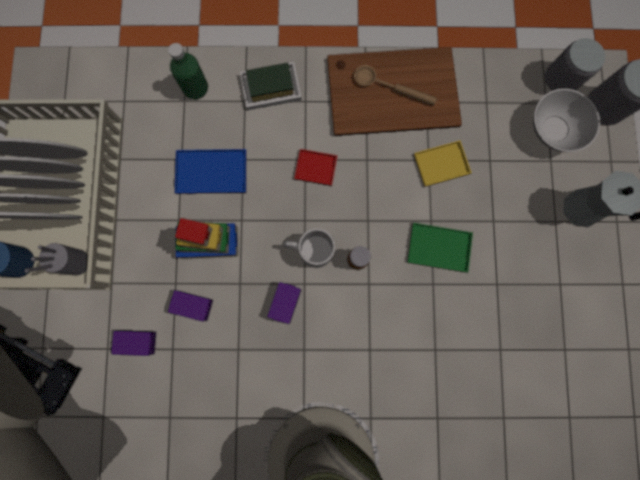

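View pics/scene0.png

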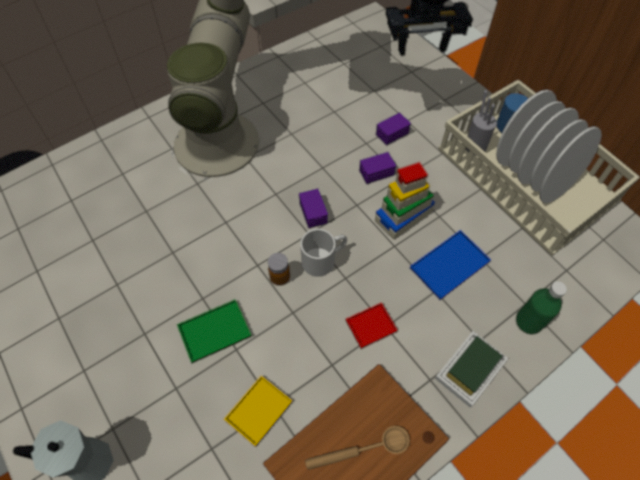

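Top view: stack at about (205,240), trays red (315,167), yellow (442,163), green (440,247), blue (210,171), mug (316,247) with its handle on the left, jar (359,258). The scene view shows the same layout. Next I measure them.

```bash
cat >> h.py <<'E'
HUE={"red":(175,8),"yellow":(20,35),"green":(45,80),"blue":(100,122),"purple":(126,160)}
def seg(c,W,col,zlo,zhi,roi=None):
    hsv=cv2.cvtColor(c,cv2.COLOR_RGB2HSV); H,S,V=[hsv[...,i] for i in range(3)]
    a,b=HUE[col]; m=((H>=a)&(H<=b)) if a<b else ((H>=a)|(H<=b))
    m&=(S>130)&(V>50)&(W[...,2]>zlo)&(W[...,2]<zhi)
    if roi: m&=(W[...,0]>roi[0])&(W[...,0]<roi[1])&(W[...,1]>roi[2])&(W[...,1]<roi[3])
    n,l,s,ce=cv2.connectedComponentsWithStats(m.astype(np.uint8))
    out=[]
    for i in range(1,n):
        if s[i,4]<60: continue
        p=W[l==i]; r=cv2.minAreaRect((p[:,:2]*1000).astype(np.float32))
        (x,y),(w,h),a=r
        if w>h: w,h,a=h,w,a-90   # a: world angle of the SHORT side
        a=(a+90)%180-90
        out.append((col,ce[i].round(),"n",s[i,4],"ctr",np.round((x,y),1),"short/long",np.round((w,h),1),"short ang",round(a,1),"z",np.round(np.percentile(p[:,2],[5,50,95])*1000,1)))
    return out
E
python3 - <<'E'
from h import *
for n in("top","scene"):
    d=np.load(f"{n}0.npz");c,W=d["c"],d["W"]
    print(n)
    for col in HUE:
        for lo,hi in((-.01,.03),(.03,.062),(.07,.105),(.115,.145),(.155,.2)):
            for o in seg(c,W,col,lo,hi): print(*o)
    # bystanders: non-coloured tall pts between
    x,y,z=W[...,0],W[...,1],W[...,2]
    for zl,zh,nm in((.078,.1,'mugrim'),(.066,.077,'jarcap')):
        m=(x>.3)&(x<.5)&(y>-.2)&(y<.12)&(z>zl)&(z<zh)
        k,l,s,ce=cv2.connectedComponentsWithStats(m.astype(np.uint8))
        for i in range(1,k):
            if s[i,4]>25:
                p=W[l==i]; print(nm,s[i,4],ce[i].round(),p.min(0).round(3),p.max(0).round(3))
E
```

```text
top
red [315. 167.] n 1121 ctr [642.7  16.5] short/long [72.2 88.4] short ang -10.4 z [ 1.2  4.7 12.5]
red [192. 231.] n 636 ctr [466.8 250.5] short/long [40.1 59.9] short ang -12.7 z [172.7 176.2 178.7]
yellow [442. 163.] n 1630 ctr [ 653.7 -276.2] short/long [ 81.  113.5] short ang 16.2 z [ 1.1  4.5 12.1]
yellow [207. 239.] n 332 ctr [466.7 247.9] short/long [50.  82.2] short ang -6.0 z [125.8 132.  135.7]
green [439. 247.] n 2151 ctr [ 458.6 -264.1] short/long [ 86.8 132.9] short ang -9.4 z [0.9 4.1 8.2]
green [224. 238.] n 80 ctr [467.1 205. ] short/long [ 9.6 52.8] short ang 89.8 z [85.4 88.  91.1]
blue [210. 171.] n 2911 ctr [633.  255.8] short/long [101.6 160.7] short ang 0.9 z [ 1.3  4.8 10.6]
blue [232. 240.] n 197 ctr [470.8 195.7] short/long [18.5 66.4] short ang 89.8 z [40.4 43.8 47.9]
blue [195. 254.] n 175 ctr [435.7 263.1] short/long [ 11.  105.5] short ang -2.8 z [41.7 44.7 51.6]
purple [284. 303.] n 775 ctr [334.9  81.6] short/long [46.4 77.7] short ang 71.9 z [41.2 44.3 47.1]
purple [189. 305.] n 801 ctr [327.9 282.9] short/long [45.2 79.9] short ang -13.4 z [40.8 4
[... 1761 characters left out ...]
 [344.1 270.7] short/long [31.4 81.2] short ang -36.7 z [14.1 24.8 29.6]
purple [393. 126.] n 457 ctr [248.7 400.6] short/long [52.  81.6] short ang -2.0 z [34.9 42.8 46.9]
purple [377. 165.] n 532 ctr [327.6 280.6] short/long [47.9 77.8] short ang -14.6 z [33.8 43.4 47.3]
purple [313. 206.] n 609 ctr [336.2  79.1] short/long [48.9 81.5] short ang 72.1 z [36.4 43.2 46.7]
mugrim 251 [317. 244.] [ 0.411 -0.025  0.078] [0.487 0.049 0.088]
jarcap 82 [318. 236.] [ 0.413 -0.011  0.066] [0.458 0.047 0.077]
jarcap 43 [339. 237.] [0.45  0.053 0.066] [0.462 0.077 0.076]
jarcap 82 [318. 258.] [ 0.437 -0.025  0.066] [0.486 0.036 0.077]
jarcap 287 [277. 262.] [ 0.409 -0.101  0.066] [ 0.452 -0.059  0.077]
```

```bash
cat >> h.py <<'E'
def Rdown(a):
    a=np.radians(a); y=np.array([np.cos(a),np.sin(a),0]); z=np.array([0,0,-1.]); return np.column_stack([np.cross(y,z),y,z])
def plan(*groups):
    """groups of waypoints (x,y,z mm, world angle of tool y); each group = one call"""
    from scipy.spatial.transform import Rotation as Ro
    st=manip.sense(); p=np.array(st["tcp_pos"]); R=np.array(st["eef_rot"])
    print("t %.1f"%st["clock"],p.round(4),"yang %.1f"%np.degrees(np.arctan2(R[1,1],R[0,1])),"F",np.round(st["wrist_force"],1),"open %.3f grip %.1f"%(st["opening"],st["grip_force"]))
    for g in groups:
        for x,y,z,a in g:
            t=np.array([x,y,z])/1000; Rt=Rdown(a)
            s=R.T@(t-p)/.5; r=Ro.from_matrix(R.T@Rt).as_rotvec()/.5
            print(s.round(4).tolist(),r.round(4).tolist(),"rows>=%d"%np.ceil(max(np.linalg.norm(t-p)/.0417,np.linalg.norm(r)*28.65/7.16)),"" if max(abs(s).max(),abs(r).max())<=1 else "TOO BIG")
        p,R=t,Rt; print("--")
E
python3 -c "
from h import *
plan([(400,330,300,37)],[(467,249,300,10)],[(467,249,300,-13)])"
```

```text
t 0.1 [0.2352 0.4691 0.2382] yang 63.4 F [ 0.3  0.2 -0.1] open 1.000 grip 0.0
[-0.4193, -0.1012, -0.1236] [-0.0022, -0.0, 0.9205] rows>=6 
--
[-0.21, 0.0095, 0.0] [0.0, 0.0, 0.9425] rows>=4 
--
[0.0, 0.0, 0.0] [0.0, 0.0, 0.8029] rows>=4 
--
```

```bash
python3 -m crank '[[-1,[-0.21,-0.05,-0.0618],[0,0,0.46]],[-1,[-0.21,-0.05,-0.0618],[0,0,0.46]],[-1,[-0.21,-0.05,-0.0618],[0,0,0.46]],[-1,[-0.4193,-0.1012,-0.1236],[-0.002,0,0.92]],[-1,[-0.4193,-0.1012,-0.1236],[-0.002,0,0.92]],[-1,[-0.4193,-0.1012,-0.1236],[-0.002,0,0.92]]]' 
python3 -m crank '[[-1,[-0.105,0.005,0],[0,0,0.47]],[-1,[-0.105,0.005,0],[0,0,0.47]],[-1,[-0.21,0.0095,0],[0,0,0.942]],[-1,[-0.21,0.0095,0],[0,0,0.942]]]'
python3 -m crank '[[-1,[0,0,0],[0,0,0.803]],[-1,[0,0,0],[0,0,0.803]],[-1,[0,0,0],[0,0,0.803]],[-1,[0,0,0],[0,0,0.803]],[-1,[0,0,0],[0,0,0.803]],[-1,[0,0,0],[0,0,0.803]],[-1,[0,0,0],[0,0,0.803]]]'
python3 - <<'E'
from h import *
plan()
c,W=cloud("wrist"); save(c,"pics/w1.png")
for col in("red","yellow","green","blue"):
    for lo,hi in((.03,.062),(.07,.105),(.115,.145),(.155,.2)):
        for o in seg(c,W,col,lo,hi): print(*o)
E
```

```text
clock: 0.6
tcp_pos: [0.402, 0.328, 0.3012]
eef_rot: [[-0.596, 0.803, 0.001], [0.803, 0.596, 0.001], [-0.0, 0.001, -1.0]]
wrist_force: [0.6, -0.0, -0.0]
opening: 0.999
grip_force: 0.0
clock: 0.93
tcp_pos: [0.4692, 0.246, 0.2999]
eef_rot: [[-0.165, 0.986, 0.0], [0.986, 0.165, -0.0], [-0.0, 0.0, -1.0]]
wrist_force: [1.0, -0.2, 0.1]
opening: 1.006
grip_force: 0.0
clock: 1.52
tcp_pos: [0.467, 0.2491, 0.3003]
eef_rot: [[0.223, 0.975, 0.0], [0.975, -0.223, 0.001], [0.001, 0.0, -1.0]]
wrist_force: [-0.8, 0.2, -0.1]
opening: 1.002
grip_force: 0.0
t 1.5 [0.467  0.2491 0.3003] yang -12.9 F [-0.8  0.2 -0.1] open 1.002 grip 0.0
red [312. 230.] n 4187 ctr [467.3 248.9] short/long [39.  56.7] short ang -13.8 z [174.6 176.3 177.4]
yellow [309. 181.] n 1028 ctr [470.4 274.1] short/long [28.8 51.5] short ang -89.3 z [128.1 132.1 133.4]
yellow [342. 242.] n 244 ctr [488.9 229.6] short/long [ 5.2 48. ] short ang -11.6 z [131.  132.1 133.4]
blue [297. 145.] n 871 ctr [466.3 294.3] short/long [43.9 68.2] short ang -85.1 z [42.8 44.2 45.5]
blue [353. 227.] n 149 ctr [503.8 217.4] short/long [ 4.8 55.6] short ang -1.6 z [42.7 44.3 45.6]
```

View pics/w1.png

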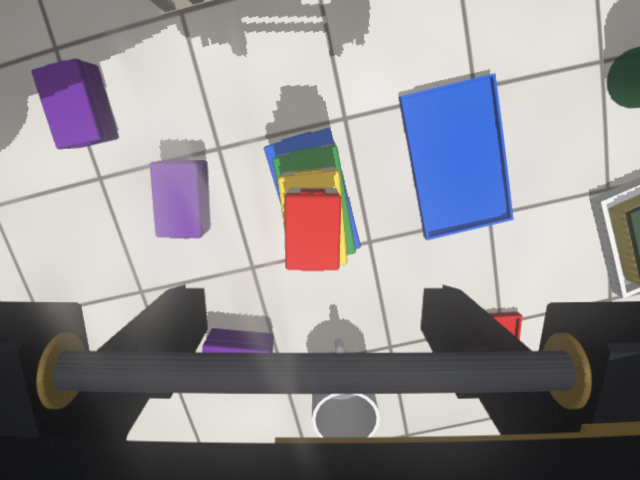

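The wrist view shows red centred near (312,230), with yellow, green and blue fanned out beneath it. Its measured position agrees with the top view.

```bash
python3 -c "
from h import *
plan([(467.3,248.9,180,-13.8),(467.3,248.9,146,-13.8)],[(467.3,248.9,176,-13.8),(467.3,248.9,290,-13.8)],[(642.4,16.3,200,-10.6)],[(642.4,16.3,60,-10.6),(642.4,16.3,30,-10.6),(642.4,16.3,18.3,-10.6)],[(642.4,16.3,60,-10.6),(642.4,16.3,200,-10.6)])"
```

```text
t 1.6 [0.467  0.2491 0.3004] yang -12.9 F [-1.2 -0.2 -0.6] open 1.001 grip 0.0
[-0.0005, 0.0006, 0.2408] [0.0005, -0.0015, 0.0309] rows>=3 
[-0.0005, 0.0006, 0.3088] [0.0005, -0.0015, 0.0309] rows>=4 
--
[0.0, 0.0, -0.06] [0.0, 0.0, 0.0] rows>=1 
[0.0, 0.0, -0.288] [0.0, 0.0, 0.0] rows>=4 
--
[-0.3682, 0.4511, 0.18] [0.0, 0.0, -0.1117] rows>=8 
--
[0.0, 0.0, 0.28] [0.0, 0.0, 0.0] rows>=4 
[0.0, 0.0, 0.34] [0.0, 0.0, 0.0] rows>=5 
[0.0, 0.0, 0.3634] [0.0, 0.0, 0.0] rows>=5 
--
[0.0, 0.0, -0.0834] [0.0, 0.0, 0.0] rows>=1 
[0.0, 0.0, -0.3634] [0.0, 0.0, 0.0] rows>=5 
--
```

```bash
python3 -m crank '[[-1,[-0.0005,0.0006,0.06],[0,0,0.03]],[-1,[-0.0005,0.0006,0.12],[0,0,0.03]],[-1,[-0.0005,0.0006,0.18],[0,0,0.03]],[-1,[-0.0005,0.0006,0.23],[0,-0.001,0.03]],[-1,[-0.0005,0.0006,0.27],[0,-0.001,0.03]],[-1,[-0.0005,0.0006,0.3],[0,-0.001,0.03]],[-1,[-0.0005,0.0006,0.3088],[0,-0.001,0.031]],[-1,[-0.0005,0.0006,0.3088],[0,-0.001,0.031]],[-1,[-0.0005,0.0006,0.3088],[0,-0.001,0.031]]]' 20
python3 -m crank '[[1,[0,0,0],[0,0,0]],[1,[0,0,0],[0,0,0]],[1,[0,0,0],[0,0,0]],[1,[0,0,0],[0,0,0]],[1,[0,0,0],[0,0,0]],[1,[0,0,0],[0,0,0]],[1,[0,0,0],[0,0,0]],[1,[0,0,0],[0,0,0]],[1,[0,0,0],[0,0,0]],[1,[0,0,0],[0,0,0]]]' 20
```

```text
clock: 2.32
tcp_pos: [0.4678, 0.2491, 0.1469]
eef_rot: [[0.239, 0.971, 0.001], [0.971, -0.239, 0.001], [0.001, 0.001, -1.0]]
wrist_force: [0.3, 0.3, -0.1]
opening: 1.004
grip_force: 0.0
clock: 3.15
tcp_pos: [0.4674, 0.2489, 0.1461]
eef_rot: [[0.24, 0.971, 0.0], [0.971, -0.24, 0.0], [0.0, 0.0, -1.0]]
wrist_force: [-0.9, 0.3, 0.6]
opening: 0.452
grip_force: 20.0
```

```bash
python3 -m crank '[[1,[0,0,-0.02],[0,0,0]],[1,[0,0,-0.06],[0,0,0]],[1,[0,0,-0.11],[0,0,0]],[1,[0,0,-0.16],[0,0,0]],[1,[0,0,-0.21],[0,0,0]],[1,[0,0,-0.25],[0,0,0]],[1,[0,0,-0.28],[0,0,0]],[1,[0,0,-0.288],[0,0,0]],[1,[0,0,-0.288],[0,0,0]]]'
python3 -m crank '[[1,[-0.018,0.022,0.01],[0,0,0]],[1,[-0.055,0.068,0.025],[0,0,-0.02]],[1,[-0.1,0.125,0.05],[0,0,-0.03]],[1,[-0.145,0.18,0.07],[0,0,-0.045]],[1,[-0.19,0.235,0.095],[0,0,-0.06]],[1,[-0.235,0.29,0.115],[0,0,-0.07]],[1,[-0.28,0.345,0.14],[0,0,-0.085]],[1,[-0.322,0.396,0.16],[0,0,-0.1]],[1,[-0.352,0.432,0.173],[0,0,-0.11]],[1,[-0.3682,0.4511,0.18],[0,0,-0.1117]],[1,[-0.3682,0.4511,0.18],[0,0,-0.1117]],[1,[-0.3682,0.4511,0.18],[0,0,-0.1117]]]'
python3 -c "
from h import *
plan([(642.4,16.3,60,-10.6),(642.4,16.3,18.3,-10.6)])"
```

```text
clock: 3.9
tcp_pos: [0.4675, 0.2489, 0.2911]
eef_rot: [[0.24, 0.971, 0.002], [0.971, -0.24, 0.001], [0.001, 0.002, -1.0]]
wrist_force: [-1.4, -0.6, -1.7]
opening: 0.448
grip_force: 20.0
clock: 4.9
tcp_pos: [0.6417, 0.0167, 0.1996]
eef_rot: [[0.185, 0.983, -0.001], [0.983, -0.185, 0.001], [0.001, -0.001, -1.0]]
wrist_force: [-0.2, 0.6, -1.5]
opening: 0.45
grip_force: 20.0
t 4.9 [0.6417 0.0167 0.1996] yang -10.7 F [-0.2  0.6 -1.5] open 0.450 grip 20.0
[-0.0007, 0.0017, 0.2791] [-0.002, -0.0013, -0.0028] rows>=4 
[-0.0008, 0.0018, 0.3625] [-0.002, -0.0013, -0.0028] rows>=5 
--
```

```bash
python3 -m crank '[[1,[0,0.001,0.04],[0,0,0]],[1,[0,0.001,0.1],[0,0,0]],[1,[0,0.001,0.16],[0,0,0]],[1,[0,0.001,0.22],[0,0,0]],[1,[0,0.001,0.26],[0,0,0]],[1,[0,0.001,0.29],[0,0,0]],[1,[0,0.001,0.31],[0,0,0]],[1,[0,0.001,0.325],[0,0,0]],[1,[0,0.001,0.337],[0,0,0]],[1,[0,0.001,0.345],[0,0,0]],[1,[0,0.001,0.35],[0,0,0]],[1,[0,0.001,0.35],[0,0,0]]]'
python3 -m crank '[[1,[0,0,0.004],[0,0,0]],[1,[0,0,0.007],[0,0,0]],[1,[0,0,0.01],[0,0,0]],[1,[0,0,0.0125],[0,0,0]],[1,[0,0,0.0125],[0,0,0]],[1,[0,0,0.0125],[0,0,0]]]'
```

```text
clock: 5.9
tcp_pos: [0.6429, 0.0162, 0.0252]
eef_rot: [[0.185, 0.983, 0.001], [0.983, -0.185, 0.0], [0.0, 0.001, -1.0]]
wrist_force: [0.9, 0.5, -1.7]
opening: 0.451
grip_force: 20.0
clock: 6.4
tcp_pos: [0.6428, 0.0161, 0.0189]
eef_rot: [[0.185, 0.983, 0.0], [0.983, -0.185, 0.0], [0.0, 0.0, -1.0]]
wrist_force: [0.2, -0.2, -1.0]
opening: 0.455
grip_force: 20.0
```

```bash
python3 -m crank '[[1,[0,0,0.001],[0,0,0]],[1,[0,0,0.002],[0,0,0]],[1,[0,0,0.002],[0,0,0]]]'
python3 -m crank '[[-1,[0,0,0],[0,0,0]],[-1,[0,0,0],[0,0,0]],[-1,[0,0,0],[0,0,0]],[-1,[0,0,0],[0,0,0]],[-1,[0,0,0],[0,0,0]],[-1,[0,0,0],[0,0,0]],[-1,[0,0,-0.03],[0,0,0]],[-1,[0,0,-0.1],[0,0,0]],[-1,[0,0,-0.18],[0,0,0]],[-1,[0,0,-0.26],[0,0,0]],[-1,[0,0,-0.34],[0,0,0]],[-1,[0,0,-0.38],[0,0,0]]]'
python3 - <<'E'
from h import *
plan([(467,247,270,-8)])
c,W=cloud("top")
for o in seg(c,W,"red",-.01,.1): print(*o)
E
```

```text
clock: 6.65
tcp_pos: [0.6429, 0.0161, 0.0182]
eef_rot: [[0.185, 0.983, 0.001], [0.983, -0.185, 0.0], [0.0, 0.001, -1.0]]
wrist_force: [-0.3, 1.3, 2.4]
opening: 0.45
grip_force: 20.0
clock: 7.65
tcp_pos: [0.6437, 0.016, 0.2135]
eef_rot: [[0.185, 0.983, 0.007], [0.983, -0.185, -0.001], [0.001, 0.007, -1.0]]
wrist_force: [0.4, -0.3, 0.1]
opening: 1.001
grip_force: 0.0
t 7.7 [0.6437 0.016  0.2135] yang -10.7 F [ 0.4 -0.3  0.1] open 1.001 grip 0.0
[0.3888, -0.4319, -0.116] [0.0148, -0.0008, -0.0927] rows>=8 
--
```

```bash
python3 -m crank '[[-1,[0.03,-0.033,-0.01],[0,0,0]],[-1,[0.08,-0.09,-0.03],[0,0,-0.02]],[-1,[0.13,-0.145,-0.045],[0,0,-0.03]],[-1,[0.18,-0.2,-0.06],[0,0,-0.04]],[-1,[0.23,-0.255,-0.075],[0,0,-0.05]],[-1,[0.28,-0.31,-0.09],[0,0,-0.06]],[-1,[0.33,-0.365,-0.1],[0,0,-0.08]],[-1,[0.37,-0.41,-0.11],[0,0,-0.09]],[-1,[0.3888,-0.4319,-0.116],[0,0,-0.093]],[-1,[0.3888,-0.4319,-0.116],[0,0,-0.093]],[-1,[0.3888,-0.4319,-0.116],[0,0,-0.093]]]'
python3 - <<'E'
from h import *
c,W=cloud("wrist")
for col in("yellow","green","blue"):
    for lo,hi in((.03,.062),(.07,.105),(.115,.145)):
        for o in seg(c,W,col,lo,hi,(.35,.58,.1,.4)): print(*o)
c,W=cloud("top"); save(c,"pics/t1.png")
for col in("red","yellow"):
  for o in seg(c,W,col,-.01,.1): print(*o)
plan()
E
```

```text
clock: 8.62
tcp_pos: [0.4663, 0.2472, 0.2658]
eef_rot: [[0.138, 0.99, 0.001], [0.99, -0.138, 0.0], [0.0, 0.001, -1.0]]
wrist_force: [-0.6, -0.8, 0.3]
opening: 0.997
grip_force: 0.0
yellow [313. 225.] n 7009 ctr [467.2 247.5] short/long [48.7 80.6] short ang -6.6 z [130.9 132.3 133.5]
blue [314. 137.] n 626 ctr [472.8 310.4] short/long [13.7 52.2] short ang 87.9 z [42.9 44.3 45.5]
blue [272. 157.] n 263 ctr [438.3 288.7] short/long [10.4 50.8] short ang 2.8 z [42.8 44.2 45.6]
blue [356. 245.] n 78 ctr [503.7 208.5] short/long [ 3.1 36.1] short ang -0.1 z [43.  44.3 45.3]
red [316. 166.] n 1022 ctr [643.1  15.7] short/long [71.9 87.7] short ang -10.5 z [ 1.7 13.4 50.5]
yellow [442. 163.] n 1626 ctr [ 653.8 -276.2] short/long [ 81.8 112.6] short ang 16.6 z [ 0.9  4.5 12.2]
t 8.7 [0.467  0.2463 0.2654] yang -8.1 F [-0.6 -0.5 -1.1] open 0.997 grip 0.0
```

View pics/t1.png

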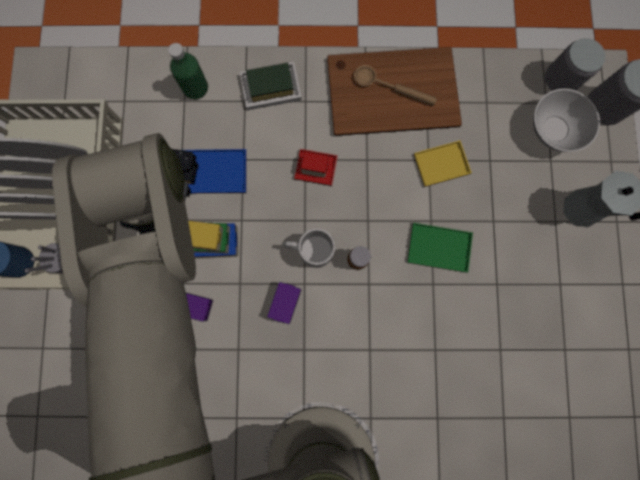

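Red is sitting in its tray at (316,166). Yellow is next.

```bash
python3 -c "
from h import *
plan([(467.2,247.5,102,-6.6)],[(467.2,247.5,250,-6.6)],[(560,-10,240,5)],[(653.2,-276.3,150,16.4)],[(653.2,-276.3,18.3,16.4)])"
```

```text
t 8.7 [0.467  0.2463 0.2654] yang -8.1 F [-0.6 -0.5 -1.1] open 0.997 grip 0.0
[0.0025, 0.0001, 0.3268] [0.0001, 0.0003, -0.0506] rows>=4 
--
[0.0, 0.0, -0.296] [0.0, 0.0, 0.0] rows>=4 
--
[-0.4903, 0.2436, 0.02] [0.0, 0.0, -0.4049] rows>=7 
--
[-0.5468, 0.1393, 0.18] [0.0, 0.0, -0.3979] rows>=8 
--
[0.0, 0.0, 0.2634] [0.0, 0.0, 0.0] rows>=4 
--
```

```bash
python3 -m crank '[[-1,[0.002,0,0.05],[0,0,-0.05]],[-1,[0.0025,0,0.11],[0,0,-0.05]],[-1,[0.0025,0,0.17],[0,0,-0.05]],[-1,[0.0025,0,0.23],[0,0,-0.05]],[-1,[0.0025,0,0.28],[0,0,-0.05]],[-1,[0.0025,0,0.31],[0,0,-0.05]],[-1,[0.0025,0,0.3268],[0,0,-0.05]],[-1,[0.0025,0,0.3268],[0,0,-0.05]],[-1,[0.0025,0,0.3268],[0,0,-0.05]]]' 25
python3 -m crank '[[1,[0,0,0],[0,0,0]],[1,[0,0,0],[0,0,0]],[1,[0,0,0],[0,0,0]],[1,[0,0,0],[0,0,0]],[1,[0,0,0],[0,0,0]],[1,[0,0,0],[0,0,0]],[1,[0,0,0],[0,0,0]],[1,[0,0,0],[0,0,0]],[1,[0,0,0],[0,0,0]]]' 25
python3 -m crank '[[1,[0,0,-0.01],[0,0,0]],[1,[0,0,-0.04],[0,0,0]],[1,[0,0,-0.09],[0,0,0]],[1,[0,0,-0.14],[0,0,0]],[1,[0,0,-0.19],[0,0,0]],[1,[0,0,-0.24],[0,0,0]],[1,[0,0,-0.275],[0,0,0]],[1,[0,0,-0.292],[0,0,0]],[1,[0,0,-0.296],[0,0,0]],[1,[0,0,-0.296],[0,0,0]]]'
```

```text
clock: 9.47
tcp_pos: [0.4673, 0.2479, 0.1028]
eef_rot: [[0.115, 0.993, 0.001], [0.993, -0.115, 0.0], [0.0, 0.001, -1.0]]
wrist_force: [1.1, -0.2, -0.3]
opening: 1.001
grip_force: 0.0
clock: 10.22
tcp_pos: [0.4668, 0.2483, 0.1026]
eef_rot: [[0.114, 0.993, 0.001], [0.993, -0.114, 0.0], [0.0, 0.001, -1.0]]
wrist_force: [0.5, 0.5, 3.5]
opening: 0.566
grip_force: 25.0
clock: 11.05
tcp_pos: [0.4665, 0.2482, 0.25]
eef_rot: [[0.114, 0.993, -0.0], [0.993, -0.114, 0.0], [0.0, -0.0, -1.0]]
wrist_force: [-0.9, 0.2, -2.6]
opening: 0.567
grip_force: 25.0
```

```bash
python3 -m crank '[[1,[-0.02,0.01,0],[0,0,-0.02]],[1,[-0.07,0.035,0],[0,0,-0.06]],[1,[-0.125,0.062,0],[0,0,-0.1]],[1,[-0.18,0.089,0.005],[0,0,-0.15]],[1,[-0.235,0.117,0.01],[0,0,-0.19]],[1,[-0.29,0.144,0.01],[0,0,-0.24]],[1,[-0.345,0.171,0.015],[0,0,-0.28]],[1,[-0.4,0.199,0.02],[0,0,-0.33]],[1,[-0.45,0.223,0.02],[0,0,-0.37]],[1,[-0.48,0.239,0.02],[0,0,-0.395]],[1,[-0.49,0.2436,0.02],[0,0,-0.405]]]'
python3 -m crank '[[1,[-0.02,0.005,0.005],[0,0,-0.015]],[1,[-0.07,0.018,0.02],[0,0,-0.05]],[1,[-0.13,0.033,0.04],[0,0,-0.09]],[1,[-0.19,0.048,0.06],[0,0,-0.14]],[1,[-0.25,0.064,0.08],[0,0,-0.18]],[1,[-0.31,0.079,0.1],[0,0,-0.22]],[1,[-0.37,0.094,0.12],[0,0,-0.27]],[1,[-0.43,0.11,0.14],[0,0,-0.31]],[1,[-0.485,0.124,0.16],[0,0,-0.35]],[1,[-0.525,0.134,0.172],[0,0,-0.38]],[1,[-0.5468,0.1393,0.18],[0,0,-0.398]],[1,[-0.5468,0.1393,0.18],[0,0,-0.398]]]'
python3 -c "
from h import *
plan([(653.2,-276.3,60,16.4),(653.2,-276.3,25,16.4),(653.2,-276.3,18.3,16.4)])"
```

```text
clock: 11.97
tcp_pos: [0.5597, -0.0113, 0.2385]
eef_rot: [[-0.086, 0.996, -0.002], [0.996, 0.086, 0.001], [0.001, -0.002, -1.0]]
wrist_force: [-0.3, 0.3, -1.3]
opening: 0.559
grip_force: 25.0
clock: 12.97
tcp_pos: [0.6526, -0.2763, 0.1476]
eef_rot: [[-0.282, 0.959, -0.002], [0.959, 0.282, 0.002], [0.002, -0.002, -1.0]]
wrist_force: [-0.5, -1.2, -0.6]
opening: 0.564
grip_force: 25.0
t 13.0 [ 0.6526 -0.2763  0.1476] yang 16.4 F [-0.5 -1.2 -0.6] open 0.564 grip 25.0
[-0.0007, 0.0014, 0.1753] [-0.0035, -0.0048, -0.0006] rows>=3 
[-0.0008, 0.0015, 0.2453] [-0.0035, -0.0048, -0.0006] rows>=3 
[-0.0009, 0.0015, 0.2587] [-0.0035, -0.0048, -0.0006] rows>=4 
--
```

```bash
python3 -m crank '[[1,[-0.0005,0.001,0.04],[0,0,0]],[1,[-0.0005,0.001,0.09],[0,0,0]],[1,[-0.0005,0.001,0.14],[0,0,0]],[1,[-0.0005,0.001,0.175],[0,0,0]],[1,[-0.0005,0.001,0.2],[0,0,0]],[1,[-0.0005,0.001,0.22],[0,0,0]],[1,[-0.0005,0.001,0.235],[0,0,0]],[1,[-0.0005,0.001,0.243],[0,0,0]],[1,[-0.0005,0.001,0.247],[0,0,0]],[1,[-0.0005,0.001,0.247],[0,0,0]]]'
```

```text
clock: 13.8
tcp_pos: [0.6538, -0.2754, 0.0272]
eef_rot: [[-0.283, 0.959, 0.001], [0.959, 0.283, -0.0], [-0.0, 0.001, -1.0]]
wrist_force: [-0.4, -0.6, -1.1]
opening: 0.567
grip_force: 25.0
```

```bash
python3 -m crank '[[1,[0,0,0.003],[0,0,0]],[1,[0,0,0.006],[0,0,0]],[1,[0,0,0.008],[0,0,0]],[1,[0,0,0.008],[0,0,0]],[1,[0,0,0.008],[0,0,0]]]'
```

```text
clock: 14.22
tcp_pos: [0.6537, -0.2754, 0.023]
eef_rot: [[-0.283, 0.959, 0.001], [0.959, 0.283, 0.0], [0.0, 0.001, -1.0]]
wrist_force: [0.3, 0.6, -1.0]
opening: 0.563
grip_force: 25.0
```

```bash
python3 -m crank '[[1,[0,0,0.003],[0,0,0]],[1,[0,0,0.005],[0,0,0]],[1,[0,0,0.007],[0,0,0]],[1,[0,0,0.0085],[0,0,0]],[1,[0,0,0.01],[0,0,0]],[1,[0,0,0.01],[0,0,0]]]'
```

```text
clock: 14.72
tcp_pos: [0.6537, -0.2754, 0.0187]
eef_rot: [[-0.283, 0.959, 0.001], [0.959, 0.283, 0.0], [-0.0, 0.001, -1.0]]
wrist_force: [-3.5, 1.6, 3.8]
opening: 0.568
grip_force: 25.0
```

Contact shows as +4 N. I release it, retreat and return to the stack.

```bash
python3 -m crank '[[-1,[0,0,0],[0,0,0]],[-1,[0,0,0],[0,0,0]],[-1,[0,0,0],[0,0,0]],[-1,[0,0,0],[0,0,0]],[-1,[0,0,0],[0,0,0]],[-1,[0,0,-0.03],[0,0,0]],[-1,[0,0,-0.09],[0,0,0]],[-1,[0,0,-0.17],[0,0,0]],[-1,[0,0,-0.25],[0,0,0]],[-1,[0,0,-0.33],[0,0,0]],[-1,[0,0,-0.38],[0,0,0]],[-1,[0,0,-0.38],[0,0,0]]]'
python3 -c "
from h import *
plan([(560,-15,225,6)],[(469,240,230,-4)])"
```

```text
clock: 15.72
tcp_pos: [0.6549, -0.2762, 0.2165]
eef_rot: [[-0.283, 0.959, 0.011], [0.959, 0.283, -0.006], [-0.009, 0.009, -1.0]]
wrist_force: [0.8, -0.6, 1.0]
opening: 1.006
grip_force: 0.0
t 15.7 [ 0.6549 -0.2762  0.2165] yang 16.4 F [ 0.8 -0.6  1. ] open 1.006 grip 0.0
[0.5546, -0.0341, -0.0223] [0.0188, 0.0163, 0.3644] rows>=7 
--
[0.5262, -0.1277, -0.01] [0.0, 0.0, 0.3491] rows>=7 
--
```

```bash
python3 -m crank '[[-1,[0.04,-0.002,0],[0,0,0.03]],[-1,[0.1,-0.006,-0.02],[0,0,0.07]],[-1,[0.17,-0.01,-0.02],[0,0,0.11]],[-1,[0.24,-0.014,-0.02],[0,0,0.16]],[-1,[0.31,-0.019,-0.02],[0,0,0.2]],[-1,[0.38,-0.023,-0.02],[0,0,0.25]],[-1,[0.45,-0.027,-0.02],[0,0,0.29]],[-1,[0.51,-0.031,-0.02],[0,0,0.33]],[-1,[0.5546,-0.034,-0.02],[0,0,0.364]]]'
python3 -m crank '[[-1,[0.05,-0.013,0],[0,0,0.03]],[-1,[0.11,-0.027,0],[0,0,0.07]],[-1,[0.18,-0.044,0],[0,0,0.12]],[-1,[0.25,-0.061,0],[0,0,0.16]],[-1,[0.32,-0.078,-0.01],[0,0,0.21]],[-1,[0.39,-0.095,-0.01],[0,0,0.26]],[-1,[0.45,-0.11,-0.01],[0,0,0.3]],[-1,[0.5,-0.121,-0.01],[0,0,0.33]],[-1,[0.5262,-0.1277,-0.01],[0,0,0.349]],[-1,[0.5262,-0.1277,-0.01],[0,0,0.349]],[-1,[0.5262,-0.1277,-0.01],[0,0,0.349]],[-1,[0.5262,-0.1277,-0.01],[0,0,0.349]]]'
python3 - <<'E'
from h import *
c,W=cloud("wrist"); save(c,"pics/w2.png")
for col in("green","blue"):
    for lo,hi in((.03,.062),(.07,.105)):
        for o in seg(c,W,col,lo,hi,(.35,.58,.1,.4)): print(*o)
c,W=cloud("top"); save(c,"pics/t2.png")
for col in("red","yellow","green"):
  for o in seg(c,W,col,-.01,.062): print(*o)
x,y,z=W[...,0],W[...,1],W[...,2]
p=W[(x>.3)&(x<.5)&(y>-.2)&(y<.12)&(z>.078)&(z<.1)]; print(p.min(0).round(3),p.max(0).round(3))
plan()
E
```

```text
clock: 16.47
tcp_pos: [0.5575, -0.0119, 0.2184]
eef_rot: [[-0.105, 0.994, 0.001], [0.994, 0.105, 0.001], [0.0, 0.001, -1.0]]
wrist_force: [0.1, 0.2, -0.3]
opening: 1.0
grip_force: 0.0
clock: 17.47
tcp_pos: [0.468, 0.24, 0.223]
eef_rot: [[0.07, 0.998, 0.001], [0.998, -0.07, -0.0], [0.0, 0.001, -1.0]]
wrist_force: [0.1, -0.8, -0.0]
opening: 0.998
grip_force: 0.0
green [318. 191.] n 6121 ctr [472.3 260.7] short/long [51.7 80.8] short ang -1.7 z [87.2 88.4 89.5]
blue [302. 135.] n 1544 ctr [466.9 288.3] short/long [57.4 67.8] short ang -86.7 z [42.7 44.2 45.4]
blue [356. 251.] n 106 ctr [504.2 210. ] short/long [ 2.9 40.6] short ang 1.2 z [42.8 44.  45.3]
red [316. 166.] n 1026 ctr [642.7  15.5] short/long [72.4 87.2] short ang -10.5 z [ 1.8 13.2 50.4]
yellow [443. 162.] n 1455 ctr [ 653.3 -276.7] short/long [ 81.7 113.9] short ang 15.7 z [ 2.4 45.4 50.6]
green [439. 247.] n 2185 ctr [ 458.9 -264. ] short/long [ 86.6 133.3] short ang -9.2 z [0.8 4.1 8.1]
[ 0.412 -0.097  0.078] [0.486 0.06  0.09 ]
t 17.6 [0.4682 0.2398 0.223 ] yang -4.1 F [-0.6  0.5 -0.5] open 0.999 grip 0.0
```

View pics/w2.png

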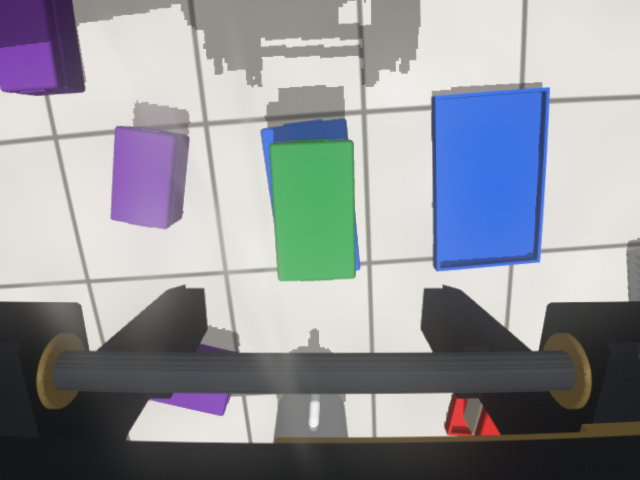

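View pics/t2.png

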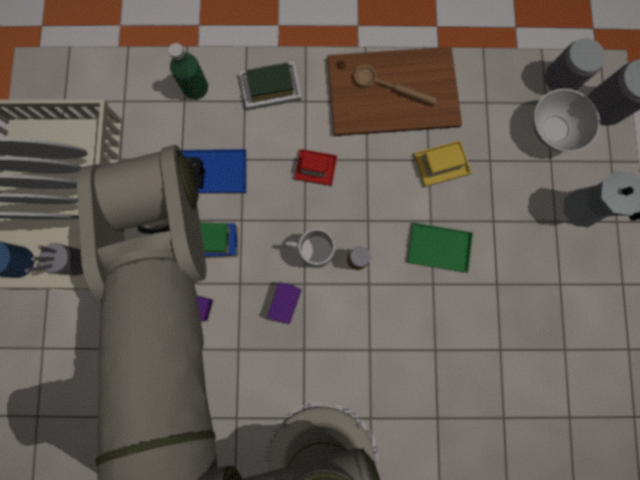

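The wrist view shows green spanning (272–355, 139–281) on blue. The top view shows red and yellow in their trays. The green fit is clipped by the saturation limit, so I refit with a looser one.

```bash
sed -i 's/(S>130)/(S>SMIN)/; s/^HUE=/SMIN=85\nHUE=/' h.py; python3 - <<'E'
from h import *
c,W=cloud("wrist")
for col,lo,hi in(("green",.07,.105),("blue",.03,.062),("blue",-.01,.03)):
    for o in seg(c,W,col,lo,hi,(.35,.75,.1,.4)): print(*o)
x,y,z=W[...,0],W[...,1],W[...,2]
m=(x>.35)&(x<.6)&(y>.1)&(y<.4)&(z>.083)&(z<.094); print(cv2.minAreaRect((W[m][:,:2]*1000).astype(np.float32)))
E
```

```text
green [313. 208.] n 11105 ctr [470.1 251.5] short/long [ 59.2 104.6] short ang -1.6 z [87.1 88.3 89.5]
blue [301. 135.] n 1682 ctr [467.  285.9] short/long [63.4 68.7] short ang -87.1 z [42.3 44.1 45.4]
blue [356. 251.] n 141 ctr [505.  211.1] short/long [ 3.9 43.2] short ang -2.5 z [42.8 44.  45.2]
blue [489. 177.] n 19576 ctr [636.6 250.8] short/long [110.2 168.3] short ang 0.8 z [ 3.1  4.5 12.3]
((469.8939208984375, 250.32608032226562), (107.11017608642578, 60.27491760253906), 88.4712142944336)
```

```bash
python3 -c "
from h import *
plan([(470,251,58.3,-1.6)],[(470,251,215,-1.6)],[(465,-7,215,-5)],[(458.8,-264,150,-9.3)])"
```

```text
t 17.6 [0.4681 0.2398 0.223 ] yang -4.1 F [ 0.  -0.5 -1. ] open 0.998 grip 0.0
[0.0224, 0.002, 0.3293] [0.0009, -0.0004, -0.086] rows>=4 
--
[0.0, 0.0, -0.3134] [0.0, 0.0, 0.0] rows>=4 
--
[-0.5161, 0.0044, 0.0] [0.0, 0.0, 0.1187] rows>=7 
--
[-0.5131, 0.0324, 0.13] [0.0, 0.0, 0.1501] rows>=7 
--
```

```bash
python3 -m crank '[[-1,[0.01,0.001,0.03],[0,0,-0.04]],[-1,[0.0224,0.002,0.09],[0,0,-0.086]],[-1,[0.0224,0.002,0.15],[0,0,-0.086]],[-1,[0.0224,0.002,0.21],[0,0,-0.086]],[-1,[0.0224,0.002,0.26],[0,0,-0.086]],[-1,[0.0224,0.002,0.3],[0,0,-0.086]],[-1,[0.0224,0.002,0.322],[0,0,-0.086]],[-1,[0.0224,0.002,0.3293],[0,0,-0.086]],[-1,[0.0224,0.002,0.3293],[0,0,-0.086]],[-1,[0.0224,0.002,0.3293],[0,0,-0.086]]]' 30
python3 -m crank '[[1,[0,0,0],[0,0,0]],[1,[0,0,0],[0,0,0]],[1,[0,0,0],[0,0,0]],[1,[0,0,0],[0,0,0]],[1,[0,0,0],[0,0,0]],[1,[0,0,0],[0,0,0]],[1,[0,0,0],[0,0,0]],[1,[0,0,0],[0,0,0]]]' 30
python3 -m crank '[[1,[0,0,-0.01],[0,0,0]],[1,[0,0,-0.03],[0,0,0]],[1,[0,0,-0.07],[0,0,0]],[1,[0,0,-0.12],[0,0,0]],[1,[0,0,-0.17],[0,0,0]],[1,[0,0,-0.22],[0,0,0]],[1,[0,0,-0.27],[0,0,0]],[1,[0,0,-0.3],[0,0,0]],[1,[0,0,-0.3134],[0,0,0]],[1,[0,0,-0.3134],[0,0,0]]]'
```

```text
clock: 18.45
tcp_pos: [0.4703, 0.2519, 0.0593]
eef_rot: [[0.027, 1.0, 0.002], [1.0, -0.027, 0.001], [0.001, 0.002, -1.0]]
wrist_force: [0.6, -0.8, 0.3]
opening: 1.003
grip_force: 0.0
clock: 19.12
tcp_pos: [0.4697, 0.252, 0.0586]
eef_rot: [[0.027, 1.0, 0.001], [1.0, -0.027, 0.0], [0.0, 0.001, -1.0]]
wrist_force: [-1.5, 0.1, 5.6]
opening: 0.678
grip_force: 30.0
clock: 19.95
tcp_pos: [0.4699, 0.2519, 0.2165]
eef_rot: [[0.027, 1.0, 0.003], [1.0, -0.027, 0.001], [0.001, 0.003, -1.0]]
wrist_force: [0.0, 0.1, -2.2]
opening: 0.679
grip_force: 30.0
```

```bash
python3 -m crank '[[1,[-0.02,0,0],[0,0,0.005]],[1,[-0.06,0.001,0],[0,0,0.015]],[1,[-0.11,0.001,0],[0,0,0.025]],[1,[-0.17,0.001,0],[0,0,0.04]],[1,[-0.23,0.002,0],[0,0,0.05]],[1,[-0.29,0.002,0],[0,0,0.065]],[1,[-0.35,0.003,0],[0,0,0.08]],[1,[-0.41,0.003,0],[0,0,0.095]],[1,[-0.46,0.004,0],[0,0,0.105]],[1,[-0.5,0.004,0],[0,0,0.115]],[1,[-0.516,0.0044,0],[0,0,0.119]]]'
python3 -m crank '[[1,[-0.02,0.001,0],[0,0,0.01]],[1,[-0.06,0.004,0],[0,0,0.02]],[1,[-0.12,0.008,0],[0,0,0.04]],[1,[-0.18,0.011,0],[0,0,0.055]],[1,[-0.24,0.015,0.02],[0,0,0.07]],[1,[-0.3,0.019,0.04],[0,0,0.09]],[1,[-0.36,0.023,0.07],[0,0,0.105]],[1,[-0.42,0.027,0.09],[0,0,0.12]],[1,[-0.47,0.03,0.11],[0,0,0.14]],[1,[-0.5,0.0315,0.125],[0,0,0.147]],[1,[-0.513,0.0324,0.13],[0,0,0.15]],[1,[-0.513,0.0324,0.13],[0,0,0.15]]]'
python3 -c "
from h import *
plan([(458.8,-264,18.3,-9.3)])"
```

```text
clock: 20.87
tcp_pos: [0.4639, -0.0086, 0.2136]
eef_rot: [[0.089, 0.996, -0.002], [0.996, -0.089, 0.0], [0.0, -0.002, -1.0]]
wrist_force: [-0.5, 0.6, -2.4]
opening: 0.676
grip_force: 30.0
clock: 21.87
tcp_pos: [0.4587, -0.2631, 0.149]
eef_rot: [[0.161, 0.987, -0.001], [0.987, -0.161, 0.001], [0.001, -0.001, -1.0]]
wrist_force: [0.2, -0.3, -1.6]
opening: 0.672
grip_force: 30.0
t 21.9 [ 0.4587 -0.2631  0.149 ] yang -9.3 F [ 0.2 -0.3 -1.6] open 0.672 grip 30.0
[-0.002, 0.0007, 0.2614] [-0.0018, -0.0027, 0.0012] rows>=4 
--
```

```bash
python3 -m crank '[[1,[-0.001,0,0.04],[0,0,0]],[1,[-0.001,0,0.09],[0,0,0]],[1,[-0.001,0,0.14],[0,0,0]],[1,[-0.001,0,0.18],[0,0,0]],[1,[-0.001,0,0.21],[0,0,0]],[1,[-0.001,0,0.232],[0,0,0]],[1,[-0.001,0,0.244],[0,0,0]],[1,[-0.001,0,0.25],[0,0,0]],[1,[-0.001,0,0.254],[0,0,0]],[1,[-0.001,0,0.257],[0,0,0]],[1,[-0.001,0,0.257],[0,0,0]]]'
```

```text
clock: 22.78
tcp_pos: [0.4592, -0.2636, 0.0218]
eef_rot: [[0.16, 0.987, 0.001], [0.987, -0.16, -0.0], [-0.0, 0.001, -1.0]]
wrist_force: [-0.6, -0.4, -1.5]
opening: 0.683
grip_force: 30.0
```

```bash
python3 -m crank '[[1,[0,0,0.002],[0,0,0]],[1,[0,0,0.004],[0,0,0]],[1,[0,0,0.006],[0,0,0]],[1,[0,0,0.0075],[0,0,0]],[1,[0,0,0.0085],[0,0,0]],[1,[0,0,0.0085],[0,0,0]]]'
```

```text
clock: 23.28
tcp_pos: [0.459, -0.2637, 0.0186]
eef_rot: [[0.16, 0.987, 0.001], [0.987, -0.16, -0.0], [-0.0, 0.001, -1.0]]
wrist_force: [-5.4, 3.6, 15.2]
opening: 0.685
grip_force: 30.0
```

```bash
python3 -m crank '[[1,[0,0,-0.001],[0,0,0]],[1,[0,0,-0.001],[0,0,0]],[-1,[0,0,-0.001],[0,0,0]],[-1,[0,0,-0.001],[0,0,0]],[-1,[0,0,-0.001],[0,0,0]],[-1,[0,0,-0.001],[0,0,0]],[-1,[0,0,-0.04],[0,0,0]],[-1,[0,0,-0.1],[0,0,0]],[-1,[0,0,-0.17],[0,0,0]],[-1,[0,0,-0.25],[0,0,0]],[-1,[0,0,-0.33],[0,0,0]],[-1,[0,0,-0.36],[0,0,0]]]'
python3 -c "
from h import *
plan([(465,-7,210,-5)],[(470,215,210,2)])"
```

```text
clock: 24.28
tcp_pos: [0.46, -0.2644, 0.2025]
eef_rot: [[0.16, 0.987, 0.006], [0.987, -0.16, -0.005], [-0.004, 0.007, -1.0]]
wrist_force: [1.0, -0.4, 0.8]
opening: 0.996
grip_force: 0.0
t 24.3 [ 0.46   -0.2644  0.2025] yang -9.2 F [ 1.  -0.4  0.8] open 0.996 grip 0.0
[0.5098, -0.0725, -0.0174] [0.0135, 0.0081, -0.1475] rows>=7 
--
[0.4432, -0.0287, 0.0] [0.0, 0.0, -0.2443] rows>=6 
--
```

```bash
python3 -m crank '[[-1,[0.04,-0.006,-0.01],[0,0,-0.01]],[-1,[0.1,-0.014,-0.017],[0,0,-0.03]],[-1,[0.17,-0.024,-0.017],[0,0,-0.05]],[-1,[0.24,-0.034,-0.017],[0,0,-0.07]],[-1,[0.31,-0.044,-0.017],[0,0,-0.09]],[-1,[0.38,-0.054,-0.017],[0,0,-0.11]],[-1,[0.45,-0.064,-0.017],[0,0,-0.13]],[-1,[0.51,-0.0725,-0.017],[0,0,-0.1475]]]'
python3 -m crank '[[-1,[0.05,-0.003,0],[0,0,-0.03]],[-1,[0.11,-0.007,0],[0,0,-0.06]],[-1,[0.18,-0.012,0],[0,0,-0.1]],[-1,[0.25,-0.016,0],[0,0,-0.14]],[-1,[0.32,-0.021,0],[0,0,-0.18]],[-1,[0.38,-0.025,0],[0,0,-0.21]],[-1,[0.42,-0.027,0],[0,0,-0.235]],[-1,[0.4432,-0.0287,0],[0,0,-0.244]],[-1,[0.4432,-0.0287,0],[0,0,-0.244]],[-1,[0.4432,-0.0287,0],[0,0,-0.244]],[-1,[0.4432,-0.0287,0],[0,0,-0.244]]]'
python3 - <<'E'
from h import *
c,W=cloud("wrist"); save(c,"pics/w3.png")
for lo,hi in((.03,.062),(-.01,.03)):
    for o in seg(c,W,"blue",lo,hi,(.35,.75,.1,.4)): print(*o)
x,y,z=W[...,0],W[...,1],W[...,2]
m=(x>.4)&(x<.55)&(y>.14)&(y<.4)&(z>.039)&(z<.05); print(cv2.minAreaRect((W[m][:,:2]*1000).astype(np.float32)))
c,W=cloud("top"); save(c,"pics/t3.png")
for o in seg(c,W,"green",-.01,.062,(.3,.6,-.4,-.1)): print(*o)
plan()
E
```

```text
clock: 24.95
tcp_pos: [0.4636, -0.004, 0.2057]
eef_rot: [[0.086, 0.996, 0.001], [0.996, -0.086, 0.0], [0.0, 0.001, -1.0]]
wrist_force: [0.5, -0.1, -0.2]
opening: 1.0
grip_force: 0.0
clock: 25.87
tcp_pos: [0.4692, 0.2149, 0.2057]
eef_rot: [[-0.033, 0.999, 0.0], [0.999, 0.033, -0.0], [-0.0, 0.0, -1.0]]
wrist_force: [-0.1, -0.7, -0.4]
opening: 1.003
grip_force: 0.0
blue [313. 168.] n 14738 ctr [468.8 252. ] short/long [ 69.2 131.5] short ang 2.9 z [43.1 44.3 45.5]
blue [500. 169.] n 21836 ctr [636.9 251.7] short/long [111.1 168.2] short ang 0.8 z [ 3.1  4.5 12.3]
((468.5937805175781, 251.2186279296875), (70.76292419433594, 132.94557189941406), 2.587336301803589)
green [442. 247.] n 2025 ctr [ 458.2 -263.9] short/long [ 90.5 133.4] short ang -9.2 z [ 2.4 46.4 50.6]
t 26.0 [0.4692 0.2148 0.2058] yang 1.9 F [ 0.3 -0.3  0.1] open 1.001 grip 0.0
```

View pics/w3.png

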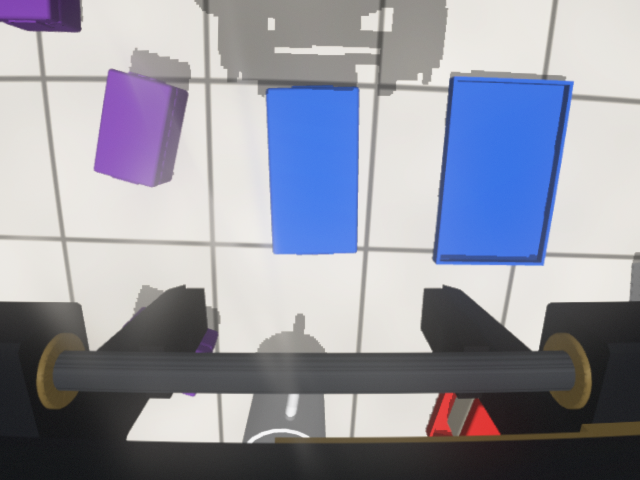

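View pics/t3.png

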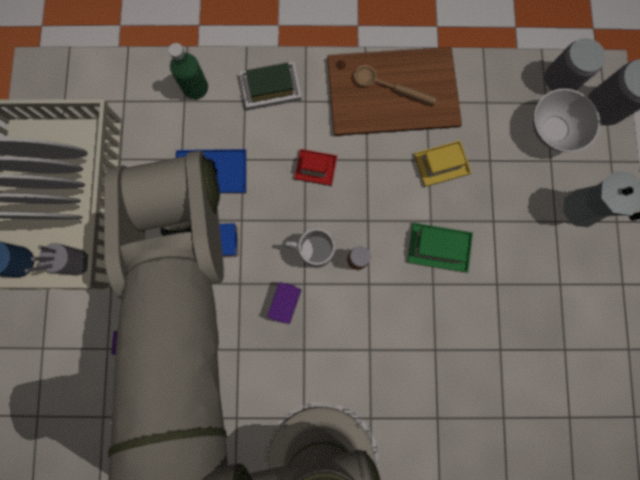

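The wrist view shows blue alone at (313,168) with its tray at (500,169). The top view shows green in its tray at (440,247).

```bash
python3 -c "
from h import *
plan([(468.7,251.7,14,2.7)],[(468.7,251.7,110,2.7)],[(633,255.5,90,.8)],[(633,255.5,18,.8)])"
```

```text
t 26.0 [0.4692 0.2148 0.2058] yang 1.9 F [ 0.3 -0.3  0.1] open 1.001 grip 0.0
[0.0737, 0.0011, 0.3836] [0.0011, -0.0002, -0.0286] rows>=5 
--
[0.0, 0.0, -0.192] [0.0, 0.0, 0.0] rows>=3 
--
[-0.0079, 0.3286, 0.04] [0.0, 0.0, 0.0663] rows>=4 
--
[0.0, 0.0, 0.144] [0.0, 0.0, 0.0] rows>=2 
--
```

```bash
python3 -m crank '[[-1,[0.03,0,0.03],[0,0,-0.015]],[-1,[0.06,0.001,0.09],[0,0,-0.028]],[-1,[0.0737,0.001,0.16],[0,0,-0.0286]],[-1,[0.0737,0.001,0.22],[0,0,-0.0286]],[-1,[0.0737,0.001,0.27],[0,0,-0.0286]],[-1,[0.0737,0.001,0.31],[0,0,-0.0286]],[-1,[0.0737,0.001,0.345],[0,0,-0.0286]],[-1,[0.0737,0.001,0.37],[0,0,-0.0286]],[-1,[0.0737,0.001,0.38],[0,0,-0.0286]],[-1,[0.0737,0.001,0.3836],[0,0,-0.0286]],[-1,[0.0737,0.001,0.3836],[0,0,-0.0286]],[-1,[0.0737,0.001,0.3836],[0,0,-0.0286]]]' 35
python3 -m crank '[[1,[0,0,0],[0,0,0]],[1,[0,0,0],[0,0,0]],[1,[0,0,0],[0,0,0]],[1,[0,0,0],[0,0,0]],[1,[0,0,0],[0,0,0]],[1,[0,0,0],[0,0,0]],[1,[0,0,0],[0,0,0]]]' 35
python3 -m crank '[[1,[0,0,-0.01],[0,0,0]],[1,[0,0,-0.03],[0,0,0]],[1,[0,0,-0.06],[0,0,0]],[1,[0,0,-0.1],[0,0,0]],[1,[0,0,-0.14],[0,0,0]],[1,[0,0,-0.17],[0,0,0]],[1,[0,0,-0.187],[0,0,0]],[1,[0,0,-0.192],[0,0,0]],[1,[0,0,-0.192],[0,0,0]]]'
```

```text
clock: 26.97
tcp_pos: [0.4689, 0.2528, 0.0148]
eef_rot: [[-0.048, 0.999, 0.002], [0.999, 0.048, 0.001], [0.001, 0.002, -1.0]]
wrist_force: [0.4, -0.1, 0.6]
opening: 0.999
grip_force: 0.0
clock: 27.55
tcp_pos: [0.4685, 0.2529, 0.0144]
eef_rot: [[-0.049, 0.999, 0.001], [0.999, 0.049, 0.0], [0.0, 0.001, -1.0]]
wrist_force: [-2.2, -1.1, 6.2]
opening: 0.79
grip_force: 35.0
clock: 28.3
tcp_pos: [0.4683, 0.2529, 0.1102]
eef_rot: [[-0.049, 0.999, 0.001], [0.999, 0.049, 0.0], [0.0, 0.001, -1.0]]
wrist_force: [0.5, 0.5, -2.9]
opening: 0.789
grip_force: 35.0
```

```bash
python3 -m crank '[[1,[0,0.015,0],[0,0,0.005]],[1,[-0.001,0.05,0],[0,0,0.01]],[1,[-0.002,0.1,0.01],[0,0,0.02]],[1,[-0.004,0.15,0.02],[0,0,0.03]],[1,[-0.005,0.2,0.03],[0,0,0.04]],[1,[-0.006,0.25,0.035],[0,0,0.05]],[1,[-0.007,0.29,0.04],[0,0,0.06]],[1,[-0.008,0.318,0.04],[0,0,0.066]],[1,[-0.0079,0.3286,0.04],[0,0,0.066]],[1,[-0.0079,0.3286,0.04],[0,0,0.066]],[1,[-0.0079,0.3286,0.04],[0,0,0.066]]]'
python3 -c "
from h import *
plan([(633,256.5,18.4,.8)])"
```

```text
clock: 29.22
tcp_pos: [0.632, 0.2569, 0.0891]
eef_rot: [[-0.016, 1.0, -0.001], [1.0, 0.016, -0.0], [-0.0, -0.001, -1.0]]
wrist_force: [0.3, -0.8, -3.4]
opening: 0.791
grip_force: 35.0
t 29.2 [0.632  0.2569 0.0891] yang 0.9 F [ 0.3 -0.8 -3.4] open 0.791 grip 35.0
[-0.0008, 0.0022, 0.1413] [-0.0025, 0.0001, 0.0041] rows>=2 
--
```

```bash
python3 -m crank '[[1,[0,0.001,0.02],[0,0,0]],[1,[0,0.001,0.05],[0,0,0]],[1,[0,0.001,0.08],[0,0,0]],[1,[0,0.001,0.1],[0,0,0]],[1,[0,0.001,0.115],[0,0,0]],[1,[0,0.001,0.125],[0,0,0]],[1,[0,0.001,0.131],[0,0,0]],[1,[0,0.001,0.135],[0,0,0]],[1,[0,0.001,0.136],[0,0,0]],[1,[0,0.001,0.136],[0,0,0]]]'
```

```text
clock: 30.05
tcp_pos: [0.6333, 0.257, 0.0224]
eef_rot: [[-0.016, 1.0, 0.001], [1.0, 0.016, 0.0], [0.0, 0.001, -1.0]]
wrist_force: [0.7, 0.1, -1.9]
opening: 0.787
grip_force: 35.0
```

```bash
python3 -m crank '[[1,[0,0,0.002],[0,0,0]],[1,[0,0,0.004],[0,0,0]],[1,[0,0,0.006],[0,0,0]],[1,[0,0,0.0075],[0,0,0]],[1,[0,0,0.0075],[0,0,0]],[1,[0,0,0.0075],[0,0,0]]]'
```

```text
clock: 30.55
tcp_pos: [0.6332, 0.257, 0.0185]
eef_rot: [[-0.016, 1.0, 0.001], [1.0, 0.016, 0.0], [0.0, 0.001, -1.0]]
wrist_force: [-0.8, -0.7, -0.7]
opening: 0.793
grip_force: 35.0
```

Blue is within about 0.3 mm of the floor. I ease it down the rest of the way, release, and retreat up and toward the base so the top view is clear.

```bash
python3 -m crank '[[1,[0,0,0.0006],[0,0,0]],[1,[0,0,0.001],[0,0,0]],[1,[0,0,0.001],[0,0,0]]]'
python3 -m crank '[[-1,[0,0,0],[0,0,0]],[-1,[0,0,0],[0,0,0]],[-1,[0,0,0],[0,0,0]],[-1,[0,0,0],[0,0,0]],[-1,[0,0,-0.03],[0,0,0]],[-1,[0,0,-0.09],[0,0,0]],[-1,[0,0,-0.16],[0,0,0]],[-1,[0,0,-0.24],[0,0,0]],[-1,[0,0,-0.32],[0,0,0]],[-1,[0,0,-0.4],[0,0,0]],[-1,[0,0,-0.44],[0,0,0]],[-1,[0,0,-0.44],[0,0,0]]]'
python3 -m crank '[[-1,[0.05,-0.06,0],[0,0,0]],[-1,[0.1,-0.13,0],[0,0,0]],[-1,[0.15,-0.2,0],[0,0,0]],[-1,[0.2,-0.27,0],[0,0,0]],[-1,[0.25,-0.34,0],[0,0,0]],[-1,[0.3,-0.41,0],[0,0,0]],[-1,[0.33,-0.47,0],[0,0,0]],[-1,[0.35,-0.5,0],[0,0,0]],[-1,[0.35,-0.5,0],[0,0,0]],[-1,[0.35,-0.5,0],[0,0,0]]]'
python3 - <<'E'
from h import *
c,W=cloud("top"); save(c,"pics/t4.png")
for n in("top","scene"):
    c,W=cloud(n)
    if n=="scene": save(c,"pics/s4.png")
    for col in("red","yellow","green","blue"):
        for o in seg(c,W,col,.035,.062): print(n,*o)
E
```

```text
clock: 30.8
tcp_pos: [0.6332, 0.257, 0.0184]
eef_rot: [[-0.016, 1.0, 0.001], [1.0, 0.016, 0.0], [0.0, 0.001, -1.0]]
wrist_force: [-4.4, -1.6, 5.1]
opening: 0.792
grip_force: 35.0
clock: 31.8
tcp_pos: [0.6344, 0.2573, 0.2438]
eef_rot: [[-0.016, 1.0, 0.01], [1.0, 0.016, 0.002], [0.002, 0.01, -1.0]]
wrist_force: [0.6, -0.7, 0.7]
opening: 0.999
grip_force: 0.0
clock: 32.63
tcp_pos: [0.3798, 0.428, 0.2369]
eef_rot: [[-0.017, 1.0, -0.0], [1.0, 0.017, -0.001], [-0.001, -0.0, -1.0]]
wrist_force: [0.7, -0.1, -0.2]
opening: 1.001
grip_force: 0.0
top red [315. 162.] n 478 ctr [642.8  16.8] short/long [40.6 59.3] short ang -12.4 z [43.2 48.1 51.4]
top yellow [444. 158.] n 838 ctr [ 654.6 -272.8] short/long [50.9 85.4] short ang 16.0 z [42.5 47.7 51. ]
top green [443. 244.] n 1313 ctr [ 459.8 -262.2] short/long [ 60.7 105. ] short ang -9.4 z [44.6 47.8 50.8]
top blue [206. 166.] n 1845 ctr [633.8 257.9] short/long [ 71.2 134. ] short ang 0.7 z [45.  48.4 51.6]
scene red [373. 318.] n 537 ctr [643.   16.6] short/long [40.7 59. ] short ang -11.4 z [42.2 46.8 49.9]
scene yellow [258. 405.] n 1182 ctr [ 653.  -274.3] short/long [52.1 84.3] short ang 15.7 z [43.  47.4 50.4]
scene green [212. 324.] n 1410 ctr [ 459.5 -262. ] short/long [ 60.8 106.9] short ang -8.7 z [43.2 47.3 50.7]
scene green [528. 321.] n 115 ctr [838.7 273.5] short/long [12.5 43.3] short ang 87.8 z [36.9 47.6 60.7]
scene blue [454. 256.] n 1653 ctr [632.8 256.1] short/long [ 71.7 131.8] short ang 0.7 z [43.4 47.3 50.4]
```

View pics/t4.png

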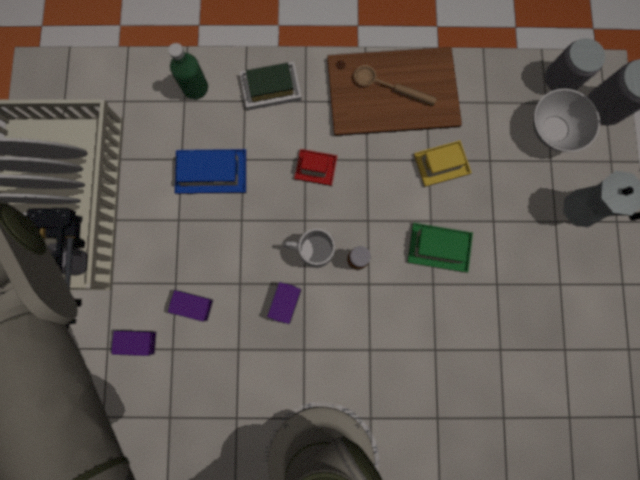

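View pics/s4.png

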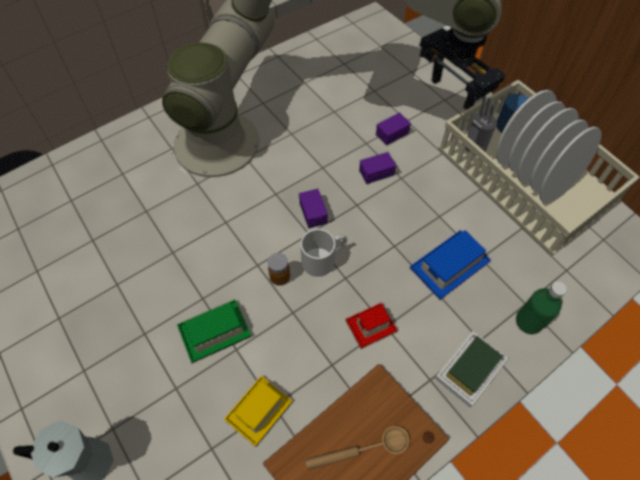

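Both views show every box flat in its own tray (blue (206,166), red (315,162), yellow (444,158), green (443,244)). The lids are at 48 mm, and the mug and jar haven't moved.

```bash
python3 -c "
from station import manip
print(manip.close_job())"
```

```text
the job is handed in; nothing more can be done
None
```

I placed all four boxes flat and lid up in their own trays, in the order red, yellow, green, blue. The mug and jar were not disturbed, and I handed the job in at about 33 s of the 112 s allowed.

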